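# Start up the hardness-test instruments in order

### The arm

A 6-joint arm with a two-finger parallel gripper is mounted at the origin on the work surface. World frame = base frame: x ahead of the robot, y to its left, z up, the work surface at z = 0. Lengths are in m, angles in rad, forces in N, time in s.
With the tool pointing down it reaches from about 0.3 to 0.775 m from the base axis. Payload 14.6 kg.
Tool frame: the origin (TCP) lies at the very end of the fingers, on their centre line; the grasp point (between the pads) lies arm.hold_point_z behind it (arm.hold_point_z is the distance from the TCP to the grasp point, in m); z points along the fingers, y is the line along which they close (so a half turn about z gives the same grasp; the last joint's range is limited). The gripper opens to 94 mm and grips with 3 to 60 N. Pads are 16 mm wide; open, the fingers measure 119 mm over their backs; the gripper's body (75 mm by 177 mm) begins 78 mm behind the grasp point.
Start: joints at [-1.384, 0.3, 1.521, -0, 1.321, -0.067], TCP at [0.138, -0.532, 0.205] pointing down, gripper open.
Joint ranges: [-3.03, 3.03], [-0.79, 2.21], [0.23, 2.52], [-1.04, 4.18], [0, 3.07], [-2.55, 2.55]. Speed limits (rad/s): [2.22, 2.22, 2.57, 3.14, 3.14, 3.14].

### API

Orientations are given as a rotation vector (axis times angle).
In Python, from bench import arm gives the robot as it stands.
- The arm moves only by the shell command python3 -m jog 'ROWS'. ROWS is JSON, a list that holds one entry, the list of rows, each a list of 7 numbers: the turn, a rotation vector about the world's x, y, z scaled (see below), then the shift along the world's x, y, z scaled (see below), then the opening, from 0 (shut) to 1 (fully open). In form: [[[ax, ay, az, tx, ty, tz, gripper], ...]]. A call has exactly 5 rows; each row shifts and turns the commanded pose from where the row before left it; what a row does not reach is not made up. The controller multiplies each number of a shift by 6 cm and each number of a turn by 5 degrees. A row lasts 1/8 s, in which the tool goes at most 62.5 mm and 10.7 degrees, less where a joint would pass 70% of its speed; a pose out of reach is approached as far as the arm can. A call with a number of a shift or a turn outside -1 to 1 is refused whole. A call with a gripper value outside its range is refused whole. The fingers move at their own pace and stop on an object; the grip force is fixed at half the most. Time passes only in rows, so rows that do not move let the fingers close, or fill a call up. It gives the time, the measured TCP pose, the force, the opening and the grip force at its end, in the units of the state.
- arm.observe(): the state, without advancing time (a new reading comes with each control period).
- arm.capture(name): name is "scene" or "side" or "wrist"; returns (picture, depth): 384x512x3 uint8, red, green, blue; 384x512 float32, m along the optical axis (not along the pixel's ray), 0 where there is no reading.
- arm.camera_model(name): a dict with "K" (3x3 intrinsics, pixels), "k1" (the pictures are not rectified: a ray, as slopes to the right and down, at radius r is drawn at 1 + k1 r^2 times it, then the intrinsics apply), "xyz" and "rotation" of the camera in the world. Camera axes: x right, y down, z forward; pixel columns grow to the right and rows downward; lengths in m; the calibration is good to about 2 mm. A picture is of the moment at which its call begins: read the wrist's pose just before it. camera_model takes no time and is no camera call; for the wrist camera it gives the pose at the moment of the call.
- arm.job_done(): hands the job in; it is judged then, once.
Trained networks look in the newest picture that a camera, given by its name, has taken for a name from the list of things; names that differ only in an ending like _2 or _b are one class to them, and where a whole thing is asked for, a point or a joint stands for the part that bears it (a point fixed in the world has none). Each returns a list of dicts, best first, with "p" (0 to 1); they miss things now and then, are a little off and sometimes report something else, mostly with a low value. They report only what shows in the picture. A call takes as long as a camera call. They do not tell look-alikes from the thing itself.
- arm.boxes_of(label, camera): "box" ([left, top, right, bottom] in pixels, round what is visible of it).
- arm.silhouettes(label, camera): "region" (384x512 bool, what is visible of it) and "box" ([left, top, right, bottom] in pixels, round what is visible of it).
The state is a dict: "clock": time; "joint_positions": joint angles; "qd": joint speeds; "joint_efforts": joint torques, N m; "tcp_pos": TCP position; "tcp_rot": TCP orientation; "ft_force": force on the tool from outside, world axes, zero at the start; "moment": the same for the moment, N m; "width": opening from 0.0 (shut) to 1.0 (fully open); "grasp_force": force on a finger pad.
Only numpy, scipy, OpenCV 4.12 (cv2) and the standard library are available. Lean on these libraries where they do the work, as an engineer would, in place of code of your own. Each camera call takes 0.05 s, during which the arm holds its last target. There are 200 camera calls.

### The job

Start up the test bench by lightly pressing the black key on top of each instrument down until it is in: first the one on the square power supply, then the one on the drum-shaped sensor, then the one on the long readout with the display. Use only the fingertips, no harder than a lift button needs, then come away; leave the instruments standing where they are and do not pick up or disturb anything else on the table.

Things in the scene. Friction and masses are not known exactly. Their poses are not given: they have to be found in the camera images.
- supply: power supply: low square aluminium case, 96 x 96 mm and 45 mm high, black vent slots on its top, loose on the table, 0.55 to 1 kg. Origin at the centre of its underside, z up. A round black key, 26 mm diameter, flat on top, standing 24 mm proud of the case when out, the only key on this instrument, at x = -18 mm, y = 0; the vents lie on the +x half.
- supply_key_top (a point): centre of the top face of the power supply's key; it moves with the key. 69 mm above the table when the key is fully out, 59 mm when fully in and let go
- supply_key (a joint): travel of the power supply's key down into its case, m: 0 fully out, 0.010 fully in. Starts at 0 to 0.0015; 3.5 N moves it at any depth; it stays where left; pressed in means over 0.007. Its cap is sprung, not counted here: it yields 1 mm at 3 N and 1 mm per further 2 N, up to 8 mm (16 N), so the top sinks 11 to 18 mm under the finger. Over 20 N is too hard.
- sensor: sensor: upright aluminium drum, 68 mm diameter and 75 mm high, with two dark bands, loose on the table, 0.5 to 0.9 kg. Origin at the centre of its underside, z up. A round black key, 26 mm diameter, flat on top, standing 24 mm proud of the case when out, the only key on this instrument, in the middle of its top.
- sensor_key_top (a point): centre of the top face of the sensor's key; it moves with the key. 99 mm above the table when fully out, 89 mm when fully in and let go
- sensor_key (a joint): travel of the sensor's key down into its case, m: 0 fully out, 0.010 fully in. Starts at 0 to 0.0015; 3.5 N moves it at any depth; it stays where left; pressed in means over 0.007. Its cap is sprung, not counted here: it yields 1 mm at 3 N and 1 mm per further 2 N, up to 8 mm (16 N), so the top sinks 11 to 18 mm under the finger. Over 20 N is too hard.
- readout: readout: long narrow aluminium case, 150 mm (its x) x 60 mm (its y), 55 mm high, with a flat grey-green display on top, loose on the table, 0.5 to 0.9 kg. Origin at the centre of its underside, z up. A round black key, 26 mm diameter, flat on top, standing 24 mm proud of the case when out, the only key on this instrument, at x = -48 mm, y = 0, at the end away from the display.
- readout_key_top (a point): centre of the top face of the readout's key; it moves with the key. 79 mm above the table when fully out, 69 mm when fully in and let go
- readout_key (a joint): travel of the readout's key down into its case, m: 0 fully out, 0.010 fully in. Starts at 0 to 0.0015; 3.5 N moves it at any depth; it stays where left; pressed in means over 0.007. Its cap is sprung, not counted here: it yields 1 mm at 3 N and 1 mm per further 2 N, up to 8 mm (16 N), so the top sinks 11 to 18 mm under the finger. Over 20 N is too hard.
- weight: bystander, loose, to be left alone: steel knobbed weight, 44 mm diameter, 64 mm tall; origin at the centre of its underside
- oil: bystander, loose, to be left alone: small amber bottle, 36 mm diameter, 85 mm tall; origin at the centre of its underside
- ring_gauge: bystander, loose, to be left alone: steel ring gauge, 60 mm outer and 34 mm inner diameter, 22 mm tall; origin at the centre of its underside
- test_block: bystander, loose, to be left alone: plain round steel hardness block, 60 mm diameter, 14 mm thick; origin at the centre of its underside
- carton: bystander, loose, to be left alone: white box 70 x 90 x 35 mm; origin at the centre of its underside
- screwdriver: bystander, loose, to be left alone: screwdriver lying flat, its origin about midway along it
Not all that is in view belongs to the job. What is shaped like the supply but red or yellow is not meant.

How it is judged:
By the outcome, as a careful person would: the job done as asked, in the order asked, and still so for the second after the job is handed in, with the robot touching nothing.
It also fails if it takes over 48 s, if anything falls off the work surface, if the arm or the gripper's body presses on something with over 40 N, if the wrist force passes 120 N, or if a joint passes its speed limit or range.

## Working session

There is one attempt and no reset: what is moved stays moved. The work goes in short steps, Python scripts to look and compute and a shell command to move; the robot and the scene stay as the last step left them, time stands still between calls to the robot, and variables do not carry over. Pictures are saved under pics/ and viewed, at most 10 in all, crops included, and the job is handed in when it is done.

```bash
mkdir -p pics; cat > h.py <<'E'
import numpy as np, cv2
from bench import arm
def world(cam,uv,d=None,z=None,cm=None):
    m=cm or arm.camera_model(cam); K=np.array(m["K"],float); uv=np.atleast_2d(np.asarray(uv,float))
    s=(uv-K[:2,2])/[K[0,0],K[1,1]]; q=s.copy()
    for _ in range(20): q=s/(1+m["k1"]*(q**2).sum(1,keepdims=True))
    r=np.c_[q,np.ones(len(q))]; R=np.array(m["rotation"],float)
    if R.shape!=(3,3): R=cv2.Rodrigues(R)[0]
    w=r@R.T; o=np.array(m["xyz"])
    t=np.asarray(d) if d is not None else (z-o[2])/w[:,2]
    return o+w*np.reshape(t,(-1,1))
E
python3 - <<'E'
from h import *
for c in("scene","side"):
    p,d=arm.capture(c); cv2.imwrite(f"pics/{c}0.png",p[:,:,::-1]); np.save(f"{c}_d.npy",d)
    print(c,arm.camera_model(c)["xyz"])
    for l in("supply","sensor","readout","supply_key_top","weight","oil","carton","ring_gauge","test_block","screwdriver"):
        for r in arm.silhouettes(l,c)[:3]:
            m=r["region"]&(d>0); v,u=np.nonzero(m)
            if len(v)<5: continue
            w=world(c,np.c_[u,v],d=d[m]); zt=np.percentile(w[:,2],97); t=w[w[:,2]>zt-.006]
            print(l,round(r["p"],2),np.round(r["box"]),"ztop",round(zt,3),"topc",t.mean(0).round(3),"rng",w.min(0).round(3),w.max(0).round(3))
print(arm.observe())
E
```

```text
scene [ 1.18716426 -0.19914569  0.75141007]
supply 0.88 [277. 114. 321. 154.] ztop 0.068 topc [0.317 0.259 0.068] rng [ 0.183  0.208 -0.002] [0.371 0.368 0.072]
supply 0.75 [296. 154. 346. 197.] ztop 0.068 topc [0.476 0.257 0.068] rng [0.434 0.196 0.002] [0.548 0.307 0.072]
supply 0.61 [353. 200. 412. 250.] ztop 0.069 topc [0.686 0.32  0.069] rng [ 0.598  0.241 -0.001] [0.76  0.404 0.072]
sensor 0.63 [104. 217. 144. 261.] ztop 0.1 topc [ 0.533 -0.252  0.099] rng [ 0.473 -0.294  0.001] [ 0.567 -0.219  0.102]
sensor 0.27 [227. 185. 238. 197.] ztop 0.082 topc [0.504 0.001 0.08 ] rng [ 0.472 -0.012  0.056] [0.517 0.02  0.083]
readout 0.66 [215. 182. 269. 246.] ztop 0.078 topc [0.505 0.    0.079] rng [ 0.466 -0.034 -0.   ] [0.63  0.062 0.083]
readout 0.62 [113. 213. 130. 229.] ztop 0.102 topc [ 0.532 -0.252  0.099] rng [ 0.515 -0.267  0.076] [ 0.545 -0.24   0.102]
supply_key_top 0.52 [374. 148. 378. 160.] ztop 0.072 topc [0.506 0.408 0.069] rng [0.496 0.398 0.05 ] [0.517 0.418 0.073]
supply_key_top 0.51 [378. 200. 395. 219.] ztop 0.072 topc [0.686 0.321 0.07 ] rng [0.626 0.307 0.003] [0.6
[... 3063 characters left out ...]
': 1.1, 'joint_positions': array([-1.38359048e+00,  2.99896911e-01,  1.52100719e+00, -2.11957609e-05,
        1.32070046e+00, -6.66268232e-02]), 'qd': array([-2.14582001e-03, -1.52824736e-03,  9.02449863e-04, -4.97130478e-04,
       -1.34702716e-03,  5.94907846e-05]), 'joint_efforts': array([ 1.32126548e-03, -5.31664252e+01, -3.52906394e+01,  7.09278951e-02,
        2.12842715e-02, -6.32783076e-05]), 'tcp_pos': array([ 0.13808863, -0.53236918,  0.20544423]), 'tcp_rot': array([-3.11631298e+00, -3.97656705e-01,  3.33269108e-05]), 'ft_force': array([ 0.59997271, -0.38132678,  0.58860877]), 'moment': array([-0.03947899,  0.0597828 ,  0.01296221]), 'grasp_force': 0.0, 'width': 1.0015071502465578}
```

```bash
python3 - <<'E'
import cv2
a=cv2.imread("pics/scene0.png")[90:290,70:450]; b=cv2.imread("pics/side0.png")[120:384,90:410]
cv2.imwrite("pics/a.png",cv2.resize(a,None,fx=2.1,fy=2.1,interpolation=3)); cv2.imwrite("pics/b.png",cv2.resize(b,None,fx=2.2,fy=2.2,interpolation=3))
E
```

```text
(no output)
```

View pics/a.png

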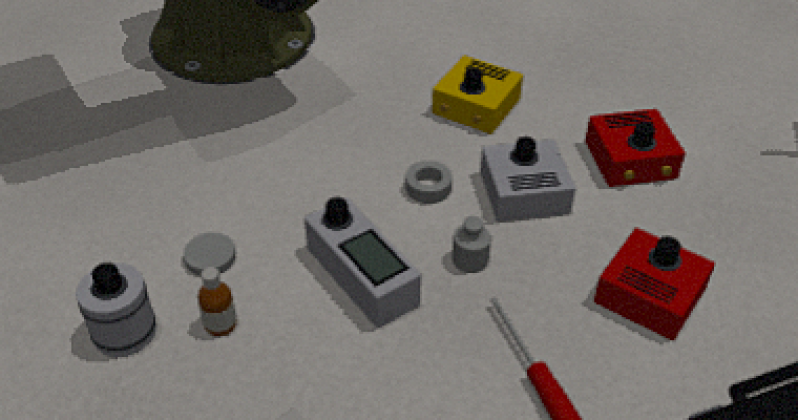

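View pics/b.png

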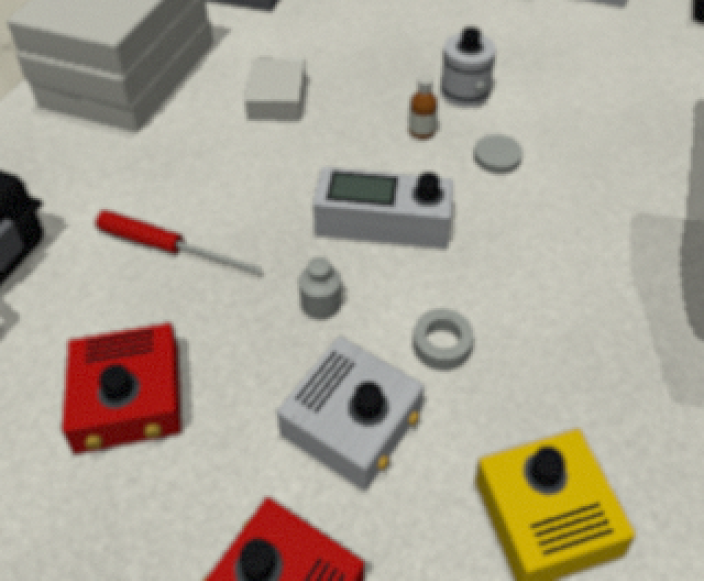

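Scene view: the aluminium supply (black key at about scene px 319,162) stands between a yellow and a red look-alike, and there is another red one. The drum is at px 121,222 and the readout key at px 231,190. From both cameras the keys are at supply (0.474, 0.2585), sensor (0.5315, -0.251) and readout (0.5035, 0.0025). I'll shut the fingers and move to the supply at a safe height.

```bash
python3 -m jog '[[[0,0,0,0.2,0.5,0,0],[0,0,0,0.36,0.85,0,0],[0,0,0,0.36,0.85,0,0],[0,0,0,0.36,0.85,0,0],[0,0,0,0.36,0.85,0,0]]]'
python3 -m jog '[[[0,0,0,0.36,0.85,0,0],[0,0,0,0.36,0.85,0,0],[0,0,0,0.36,0.85,0,0],[0,0,0,0.36,0.85,0,0],[0,0,0,0.36,0.85,0,0]]]'
```

```text
clock: 1.72
tcp_pos: [0.2368, -0.2968, 0.2056]
tcp_rot: [3.116, 0.397, 0.001]
ft_force: [1.4, -0.3, 1.6]
width: 0.506
grasp_force: 0.0
clock: 2.35
tcp_pos: [0.3449, -0.0416, 0.2058]
tcp_rot: [3.116, 0.397, 0.002]
ft_force: [0.6, -0.4, -0.7]
width: 0.006
grasp_force: 0.0
```

```bash
python3 -m jog '[[[0,0,0,0.34,0.87,0,0],[0,0,0,0.34,0.87,0,0],[0,0,0,0.34,0.87,0,0],[0,0,0,0.34,0.87,0,0],[0,0,0,0.34,0.87,0,0]]]'
python3 -m jog '[[[0,0,0,0,0,-0.5,0],[0,0,0,0,0,-0.5,0],[0,0,0,0,0,0,0],[0,0,0,0,0,0,0],[0,0,0,0,0,0,0]]]'
cat > w.py <<'E'
from h import *
import sys
n,lab,H,n2=sys.argv[1],sys.argv[2],float(sys.argv[3]),sys.argv[4:]
cm=arm.camera_model("wrist"); p,d=arm.capture("wrist"); cv2.imwrite(f"pics/{n}.png",p[:,:,::-1])
v,u=np.nonzero(d>0); w=world("wrist",np.c_[u,v],d=d[v,u],cm=cm); c=p[v,u].max(1)
print("cam",np.round(cm["xyz"],3),arm.observe()["tcp_pos"].round(4))
g=np.array([float(x) for x in n2])
k=(abs(w[:,2]-H)<.004)&(np.hypot(*(w[:,:2]-g).T)<.03); t=w[k]
if len(t): print("top pts",k.sum(),"mean",t.mean(0).round(4),"median",np.median(t,0).round(4),"circle",np.array(cv2.minEnclosingCircle(t[:,:2].astype(np.float32))[0]).round(4),"px",u[k].mean(),v[k].mean(),np.ptp(t[:,:2],axis=0))
E
python3 w.py w1 supply .068 .474 .2585
```

```text
clock: 2.98
tcp_pos: [0.4469, 0.2197, 0.2056]
tcp_rot: [-3.116, -0.398, -0.001]
ft_force: [0.6, -0.3, 0.1]
width: 0.007
grasp_force: 0.0
clock: 3.6
tcp_pos: [0.4471, 0.2177, 0.1468]
tcp_rot: [-3.116, -0.397, -0.003]
ft_force: [-0.1, 0.5, 0.1]
width: 0.007
grasp_force: 0.0
cam [0.515 0.235 0.326] [0.4469 0.2177 0.1466]
top pts 749 mean [0.4738 0.2595 0.0683] median [0.4738 0.2595 0.0684] circle [0.4732 0.2595] px 216.20427236315086 158.42590120160213 [0.02457912 0.02547035]
```

View pics/w1.png

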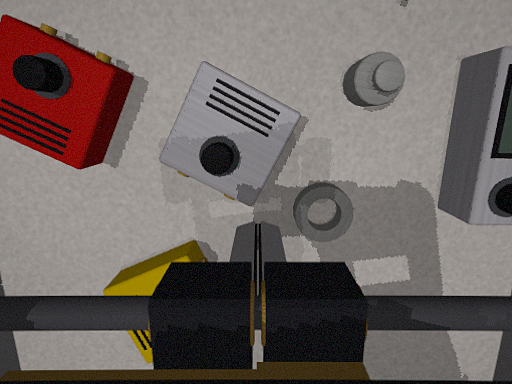

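The wrist view confirms the aluminium supply, with its key at px (216,158), which is (0.4738, 0.2595). The closed fingertips are at px (258,225). I'll move over the key and down to just above it.

```bash
python3 -m jog '[[[0,0,0,0.22,0.35,0,0],[0,0,0,0.23,0.35,0,0],[0,0,0,0,0,-0.5,0],[0,0,0,0,0,-0.5,0],[0,0,0,0,0,-0.12,0]]]'
python3 -m jog '[[[0,0,0,0,0,-0.05,0],[0,0,0,0,0,-0.05,0],[0,0,0,0,0,-0.05,0],[0,0,0,0,0,-0.05,0],[0,0,0,0,0,0,0]]]'
```

```text
clock: 4.28
tcp_pos: [0.473, 0.2594, 0.0773]
tcp_rot: [3.116, 0.397, -0.003]
ft_force: [-0.3, -0.1, 0.3]
width: 0.005
grasp_force: 0.0
clock: 4.9
tcp_pos: [0.4738, 0.2598, 0.0665]
tcp_rot: [-3.116, -0.398, -0.001]
ft_force: [0.5, -0.4, 2.6]
width: 0.004
grasp_force: 1.3
```

```bash
python3 -m jog '[[[0,0,0,0,0,-0.03,0],[0,0,0,0,0,-0.03,0],[0,0,0,0,0,-0.03,0],[0,0,0,0,0,-0.03,0],[0,0,0,0,0,-0.03,0]]]'
```

```text
clock: 5.52
tcp_pos: [0.4737, 0.2597, 0.0572]
tcp_rot: [-3.116, -0.398, -0.001]
ft_force: [2.1, 1.2, 4.4]
width: 0.005
grasp_force: 2.5
```

```bash
python3 -m jog '[[[0,0,0,0,0,-0.02,0],[0,0,0,0,0,-0.02,0],[0,0,0,0,0,0,0],[0,0,0,0,0,0,0],[0,0,0,0,0,0,0]]]'
```

```text
clock: 6.15
tcp_pos: [0.4737, 0.2597, 0.0553]
tcp_rot: [-3.116, -0.398, -0.001]
ft_force: [1.0, 0.3, 8.8]
width: 0.004
grasp_force: 4.3
```

```bash
python3 -m jog '[[[0,0,0,0,0,0.3,0],[0,0,0,0,0,0.8,0],[0,0,0,0,0,0.9,0],[0,0,0,-0.45,-0.6,0,0],[0,0,0,0,0,0,0]]]'
python3 w.py w2 supply .059 .474 .2595
python3 -m jog '[[[0,0,0,0.2,-0.8,0,0],[0,0,0,0.22,-0.9,0,0],[0,0,0,0.22,-0.9,0,0],[0,0,0,0.22,-0.9,0,0],[0,0,0,0.22,-0.9,0,0]]]'
python3 -m jog '[[[0,0,0,0,-0.7,0,0],[0,0,0,0,-0.7,0,0],[0,0,0,0,-0.5,0,0],[0,0,0,0,0,0,0],[0,0,0,0,0,0,0]]]'
python3 w.py w3 sensor .099 .5315 -.251
```

```text
clock: 6.78
tcp_pos: [0.4452, 0.2223, 0.1758]
tcp_rot: [3.116, 0.396, -0.001]
ft_force: [-0.0, -0.0, 1.0]
width: 0.004
grasp_force: 0.0
cam [0.514 0.24  0.355] [0.446  0.2231 0.1756]
top pts 574 mean [0.4737 0.2596 0.0587] median [0.4737 0.2596 0.0588] circle [0.4734 0.2596] px 226.42857142857142 152.05226480836237 [0.02490895 0.02524791]
clock: 7.45
tcp_pos: [0.5118, -0.0419, 0.1748]
tcp_rot: [-3.116, -0.398, 0.001]
ft_force: [0.5, -0.1, 0.4]
width: 0.008
grasp_force: 0.0
clock: 8.07
tcp_pos: [0.5115, -0.1536, 0.1746]
tcp_rot: [-3.116, -0.398, 0.001]
ft_force: [0.3, -0.3, -0.8]
width: 0.006
grasp_force: 0.0
cam [ 0.58  -0.136  0.354] [ 0.5115 -0.1533  0.1747]
top pts 698 mean [ 0.5313 -0.2504  0.0984] median [ 0.5314 -0.2503  0.0985] circle [ 0.531  -0.2511] px 374.2679083094556 207.45988538681948 [0.0252975  0.02487652]
```

The supply key top is now at 0.0587, so it is fully in. Next is the sensor.

```bash
python3 -m jog '[[[0,0,0,0.16,-0.81,0,0],[0,0,0,0.17,-0.81,0,0],[0,0,0,0,0,-0.5,0],[0,0,0,0,0,-0.5,0],[0,0,0,0,0,-0.1,0]]]'
python3 -m jog '[[[0,0,0,0,0,-0.05,0],[0,0,0,0,0,-0.05,0],[0,0,0,0,0,-0.05,0],[0,0,0,0,0,-0.05,0],[0,0,0,0,0,0,0]]]'
```

```text
clock: 8.75
tcp_pos: [0.5307, -0.2502, 0.1072]
tcp_rot: [-3.114, -0.399, 0.004]
ft_force: [-0.0, -0.4, 0.4]
width: 0.005
grasp_force: 0.0
clock: 9.38
tcp_pos: [0.5313, -0.2516, 0.0971]
tcp_rot: [3.116, 0.397, 0.001]
ft_force: [0.5, 1.0, 3.3]
width: 0.006
grasp_force: 1.3
```

```bash
python3 -m jog '[[[0,0,0,0,0,-0.03,0],[0,0,0,0,0,-0.03,0],[0,0,0,0,0,-0.03,0],[0,0,0,0,0,-0.03,0],[0,0,0,0,0,-0.03,0]]]'
python3 -m jog '[[[0,0,0,0,0,-0.02,0],[0,0,0,0,0,-0.02,0],[0,0,0,0,0,0,0],[0,0,0,0,0,0,0],[0,0,0,0,0,0,0]]]'
```

```text
clock: 10.0
tcp_pos: [0.5312, -0.2516, 0.0878]
tcp_rot: [3.116, 0.398, 0.001]
ft_force: [2.5, 0.6, 4.6]
width: 0.005
grasp_force: 1.9
clock: 10.62
tcp_pos: [0.5313, -0.2516, 0.0859]
tcp_rot: [3.116, 0.398, 0.001]
ft_force: [1.1, 1.6, 6.4]
width: 0.007
grasp_force: 3.7
```

```bash
python3 -m jog '[[[0,0,0,0,0,-0.02,0],[0,0,0,0,0,0,0],[0,0,0,0,0,0.3,0],[0,0,0,0,0,0.6,0],[0,0,0,0,0,0.6,0]]]'
python3 -m jog '[[[0,0,0,-0.16,0.8,0,0],[0,0,0,-0.16,0.8,0,0],[0,0,0,0,0,0,0],[0,0,0,0,0,0,0],[0,0,0,0,0,0,0]]]'
python3 w.py w4 sensor .089 .5315 -.251
python3 -m jog '[[[0,0,0,-0.1,0.8,0,0],[0,0,0,-0.1,0.8,0,0],[0,0,0,-0.1,0.4,0,0],[0,0,0,0,0,0,0],[0,0,0,0,0,0,0]]]'
python3 w.py w5 readout .079 .5035 .0025
```

```text
clock: 11.25
tcp_pos: [0.5306, -0.2514, 0.1755]
tcp_rot: [-3.116, -0.397, 0.002]
ft_force: [-1.1, -0.6, -0.4]
width: 0.007
grasp_force: 0.0
clock: 11.88
tcp_pos: [0.5119, -0.1565, 0.1742]
tcp_rot: [-3.116, -0.396, 0.001]
ft_force: [0.3, -0.1, 0.1]
width: 0.007
grasp_force: 0.0
cam [ 0.581 -0.139  0.353] [ 0.5119 -0.1564  0.1741]
top pts 652 mean [ 0.5313 -0.2503  0.0887] median [ 0.5314 -0.2502  0.0888] circle [ 0.5309 -0.2511] px 366.99386503067484 203.88036809815952 [0.02499151 0.02531336]
clock: 12.55
tcp_pos: [0.4942, -0.0365, 0.1742]
tcp_rot: [3.116, 0.396, -0.0]
ft_force: [1.0, -0.3, -0.4]
width: 0.003
grasp_force: 0.0
cam [ 0.563 -0.019  0.353] [ 0.4941 -0.0366  0.1741]
top pts 634 mean [0.5039 0.003  0.0787] median [0.5039 0.003  0.0788] circle [0.5035 0.0031] px 216.88801261829653 174.84542586750788 [0.02479645 0.02493066]
```

```bash
python3 -m jog '[[[0,0,0,0.08,0.33,0,0],[0,0,0,0.08,0.33,0,0],[0,0,0,0,0,-0.6,0],[0,0,0,0,0,-0.6,0],[0,0,0,0,0,-0.24,0]]]'
python3 -m jog '[[[0,0,0,0,0,-0.05,0],[0,0,0,0,0,-0.05,0],[0,0,0,0,0,-0.05,0],[0,0,0,0,0,-0.05,0],[0,0,0,0,0,0,0]]]'
```

```text
clock: 13.22
tcp_pos: [0.5029, 0.0032, 0.0861]
tcp_rot: [-3.116, -0.396, 0.004]
ft_force: [0.5, -0.1, 0.4]
width: 0.003
grasp_force: 0.0
clock: 13.85
tcp_pos: [0.5039, 0.0039, 0.0762]
tcp_rot: [3.116, 0.398, 0.002]
ft_force: [2.5, -0.6, 2.9]
width: 0.002
grasp_force: 1.4
```

Target is about 0.065.

```bash
python3 -m jog '[[[0,0,0,0,0,-0.03,0],[0,0,0,0,0,-0.03,0],[0,0,0,0,0,-0.03,0],[0,0,0,0,0,-0.03,0],[0,0,0,0,0,-0.03,0]]]'
python3 -m jog '[[[0,0,0,0,0,-0.02,0],[0,0,0,0,0,-0.02,0],[0,0,0,0,0,0,0],[0,0,0,0,0,0,0],[0,0,0,0,0,0,0]]]'
```

```text
clock: 14.48
tcp_pos: [0.5036, 0.0041, 0.0668]
tcp_rot: [-3.116, -0.398, -0.0]
ft_force: [2.1, -0.2, 5.6]
width: 0.008
grasp_force: 2.9
clock: 15.1
tcp_pos: [0.5036, 0.0041, 0.0649]
tcp_rot: [3.116, 0.398, 0.001]
ft_force: [-0.1, -0.5, 9.8]
width: 0.004
grasp_force: 4.8
```

```bash
python3 -m jog '[[[0,0,0,0,0,0.3,0],[0,0,0,0,0,0.8,0],[0,0,0,0,0,0.7,0],[0,0,0,-0.2,-0.6,0,0],[0,0,0,0,0,0,0]]]'
python3 -m jog '[[[0,0,0,0,0,0,0],[0,0,0,0,0,0,0],[0,0,0,0,0,0,0],[0,0,0,0,0,0,0],[0,0,0,0,0,0,0]]]'
python3 w.py w6 readout .069 .5035 .003
python3 - <<'E'
from h import *
p,d=arm.capture("side"); cv2.imwrite("pics/side1.png",p[:,:,::-1])
v,u=np.nonzero(d>0); w=world("side",np.c_[u,v],d=d[v,u])
for n,g,H in(("supply",(.472,.26),.059),("sensor",(.53,-.25),.089),("readout",(.502,.005),.069)):
    t=w[(abs(w[:,2]-H)<.004)&(np.hypot(*(w[:,:2]-g).T)<.02)]; print(n,len(t),t.mean(0).round(4) if len(t) else None)
E
```

```text
clock: 15.72
tcp_pos: [0.4906, -0.0331, 0.1721]
tcp_rot: [-3.116, -0.395, 0.002]
ft_force: [0.5, -0.2, 0.1]
width: 0.004
grasp_force: 0.0
clock: 16.35
tcp_pos: [0.4915, -0.0318, 0.1724]
tcp_rot: [3.116, 0.398, -0.0]
ft_force: [-0.3, -0.3, 0.3]
width: 0.001
grasp_force: 0.0
cam [ 0.56  -0.014  0.352] [ 0.4915 -0.0319  0.1724]
top pts 609 mean [0.5038 0.003  0.0687] median [0.5039 0.003  0.0688] circle [0.5034 0.0031] px 223.5960591133005 171.6863711001642 [0.02530832 0.02534563]
supply 134 [0.4723 0.2598 0.0592]
sensor 0 None
readout 76 [0.5021 0.0041 0.0688]
```

View pics/side1.png

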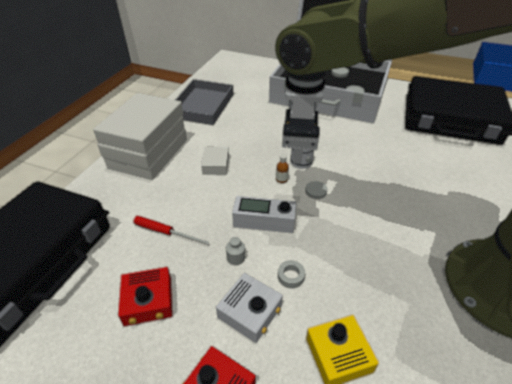

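The side view shows the supply key (258,304) and the readout key (285,207) in. The gripper hides the drum, but the wrist camera measured its key in at 0.0887. The bystanders stand where they were and the gripper is clear of everything.

```bash
python3 -c "
from bench import arm
print(arm.job_done())"
```

```text
the job is handed in; nothing more can be done
None
```

I pressed all three keys fully in, in the order asked (supply, sensor, readout), at no more than about 10 N in any reading; nothing else was disturbed, and I handed the job in at about 16.5 s.

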